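# Read a caster tyre's pressure with a push-on gauge

## Robot

A 6-joint arm with a two-finger parallel gripper is mounted at the origin on the work surface. World frame = base frame: x ahead of the robot, y to its left, z up, the work surface at z = 0. Lengths are in m, angles in rad, forces in N, time in s.
With the tool pointing down it reaches from about 0.375 to 0.9 m from the base axis. Payload 3.1 kg.
Tool frame: the origin (TCP) lies midway between the tips of the shut fingers; the grasp point (between the pads) lies 19 mm behind it; z points along the fingers, y is the line along which they close (so a half turn about z gives the same grasp; the last joint's range is limited). The gripper opens to 85 mm and grips with 20 to 120 N. Pads are 22 mm wide; open, the fingers measure 114 mm over their backs; the gripper's body (76 mm by 85 mm) begins 54 mm behind the grasp point. The pads swing forward as they close: fully open they stand 13 mm farther back than shut.
Start: joints at [1.014, 0.527, 1.433, -0, 1.181, -0.178], TCP at [0.231, 0.581, 0.203] pointing down, gripper open.
Joint ranges: [-3.08, 3.08], [-0.75, 2.2], [0.22, 2.44], [-1.43, 4.57], [0, 2.65], [-2.85, 2.85]. Speed limits (rad/s): [2.79, 2.79, 3.14, 3.14, 3.14, 3.14].

## Interface

Orientations are given as a unit quaternion [w, x, y, z].
In Python, from bench import bot gives the robot as it stands.
- The arm moves only by the tool arm_command, never from a script. Its argument "plan" is a list of rows, each a list of 6 numbers: the shift along the tool's x, y, z scaled (see below), then the turn, a rotation vector about the tool's x, y, z scaled (see below). A call has 1 to 12 rows; each row is the pose to reach, as a shift and turn from the pose commanded when the call began, along the tool's axes at that moment; what a row does not reach only later rows make up. The controller multiplies each number of a shift by 150 mm and each number of a turn by 2 rad. A row lasts 1/12 s, in which the tool goes at most 41.7 mm and 7.16 degrees, less where a joint would pass 70% of its speed; a pose out of reach is approached as far as the arm can. A call with a number of a shift or a turn outside -1 to 1 is refused whole. A call with a gripper value outside its range is refused whole. "grip" is the finger opening in mm, from 0 to 85.4, set as the call begins (left out, the last holds). The fingers move at their own pace and stop on an object; "newtons" is the grip in N (left out, the last holds). Time passes only in rows, so rows that repeat a pose let the fingers close. It gives the time, the measured TCP pose, the force, the opening and the grip force at its end, in the units of the state.
- bot.state(): the state, without advancing time (a new reading comes with each control period).
- bot.snapshot(name): name is "side" or "top"; returns a dict with "image" (420x560x3 uint8, red, green, blue), "z_map" (420x560 float32, m along the optical axis (not along the pixel's ray), 0 where there is no reading), "vfov" (degrees; the focal length in pixels is half the picture's height over the tangent of half this angle, whatever the lens; pixels are square), "cx", "cy" (the principal point, pixels), "dist_coeffs" ([k1, k2, p1, p2, k3] as OpenCV has them; the pictures are not rectified), "rvec" (rotation vector, rad) and "tvec" (3), from world to camera coordinates, as OpenCV has them. Camera axes: x right, y down, z forward; pixel columns grow to the right and rows downward; lengths in m; the calibration is good to about 2 mm. A picture is of the moment at which its call begins.
- bot.sign_off(): hands the job in; it is judged then, once.
The state is a dict: "clock": time; "joint_positions": joint angles; "joint_vel": joint speeds; "tau": joint torques, N m; "eef_pos": TCP position; "tool_rot": TCP orientation; "ft_force": force on the tool from outside, world axes, zero at the start; "wrist_torque": the same for the moment, N m; "gripper_width": finger opening in m; "gripper_force": force on a finger pad.
Only numpy, scipy, OpenCV 4.12 (cv2) and the standard library are available. Lean on these libraries where they do the work, as an engineer would, in place of code of your own. Each camera call takes 0.05 s, during which the arm holds its last target. There are 200 camera calls.

## Task

Check the air pressure of the caster wheel: take the tyre gauge out of its stand, push it straight down onto the valve stem until it is fully home, and keep it pressed there with about 15 newtons for a second so that the air drives the reading rod out. Then put the gauge back upright in its stand, flange down on the block, with the rod still out showing the reading. Never press the gauge on the wheel with more than 25 newtons, and leave the other things on the bench alone.

Things in the scene. Friction and masses are not known exactly. Their poses are not given: they have to be found in the camera images.
- gauge_grip (a point): On the gauge's axis, in the middle of the part to grip, 90 mm above its mouth and 66 mm above its flange's underside; z up the grip, x along the barrel, the square grip's faces square to x and y. Above the barrel (its top is 56 mm above the mouth) the grip is free on all sides and takes a firm squeeze (60 N).
- gauge_mouth (a point): Centre of the open mouth under the gauge's nose, its lowest point. The bore is 11 mm wide and 14 mm deep and ends on the seal. A thin sprung piston inside (1 N per mm) hangs down to 4 mm above the mouth; the valve's hidden air pressure (3 to 8 N on it) pushes it up, and it drives the rod out 3 mm per mm.
- gauge_flange (a point): Centre of the underside of the gauge's flange, on its axis, 24 mm above the mouth. It rests on the stand's top when the gauge is put away.
- rod (a joint): How far the white reading rod stands out of the barrel, in m: 0 fully in (as at the start), 0.030 at most. Friction keeps it where the air pushed it, also after the gauge is lifted off. A proper reading here lies between 6 and 25 mm, depending on the hidden pressure.
- gauge: The loose tyre gauge, 0.2 kg, mouth down in its stand; origin at its mouth, axes as gauge_grip. Upwards from the mouth: bright nose 20 mm across (0 to 24 mm), flange 32 mm across (24 to 30), square black grip 24 x 24 mm (30 to 114). A level aluminium barrel 22 mm thick crosses it, axis 45 mm above the mouth, from x = -30 to +75 mm; the white rod slides out of its +x end.
- stand_hole0 (a point): Centre of the mouth of the hole in the gauge's stand, a fixed wooden block of 75 x 75 mm, 40 mm high; this point lies in its top face, z up. The hole is 24 mm in diameter and 30 mm deep with a 3 mm chamfer. Put away, the gauge's nose is in it and its flange lies on the block.
- stand: The fixed wooden stand block; origin at the centre of its underside.
- wheel: A wheelchair caster wheel, lying flat, bolted (fixed) to a plywood board of 190 x 190 x 18 mm on the bench; origin at the centre of the board's underside, z up. Black tyre of 200 mm outer diameter, its top 68 mm above the bench; grey hub in the middle, its bolt head ends 84 mm up.
- valve (a point): Nominal tip of the upright brass valve stem, 45 mm from the wheel's centre towards its -x, 78 mm above the bench. Stem 8 mm thick, last 3 mm tapering to 5.4. It slides in its rim hole: the true tip is up to 4 mm higher or lower (not reported), but holds under a press. The gauge meets 3 to 8 N of air over 10 mm of travel, then its seal lands hard on the tip (20 N per mm or more).
- bearing: Bystander: steel ball bearing, ring 42 across, 12 high (mm); leave it alone. Origin at the centre of its underside.
- wrench: Bystander: steel wrench, 150 long (mm); leave it alone. Origin at the centre of its underside.
- glue: Bystander: white glue bottle, 56 across, 150 high (mm); leave it alone. Origin at the centre of its underside.
- rivets: Bystander: jar, 64 across, 75 high (mm); leave it alone. Origin at the centre of its underside.
- shoe_last: Bystander: wooden shoe last, about 220 long, 52 high (mm); leave it alone. Origin at the centre of its underside.
- mug: Bystander: white mug, 80 across, 90 high (mm); leave it alone. Origin at the centre of its underside.
- tape: Bystander: roll of tape, ring 100 across, 25 high (mm); leave it alone. Origin at the centre of its underside.
- screwdriver: Bystander: screwdriver, 180 long (mm); leave it alone. Origin at the centre of its underside.
Not all that is in view belongs to the job. Of the things that look like the stand, take the one that is farthest to the robot's left at the start.

How it is judged:
On the way, in this order (a step that is already met when the one before it is completed fails the run):
1. the gauge is lifted out of its stand (distance between gauge_flange and stand_hole0 above 0.04 m), for 0.1 s.
2. the gauge is upright on the valve stem, pressed home with more than 9 N for 0.5 s, and the rod has come out more than 4 mm (contact force between gauge and wheel above 9 N and horizontal distance between gauge_mouth and valve below 0.004 m and angle between gauge_mouth's own z axis and vertical below 0.12 rad and value of joint rod above 0.004 m), for 0.5 s.
At the end, for the whole second after the job is handed in: The gauge stands at rest and released in its stand's hole, upright within 0.1 rad, its flange within 3 mm of the block's top and 5 mm of the hole's centre, with the rod still more than 4 mm out (horizontal distance between gauge_flange and stand_hole0 below 0.005 m and z of gauge_flange in the frame of stand_hole0 between -0.003 and 0.003 m and angle between gauge_flange's own z axis and vertical below 0.1 rad and value of joint rod above 0.004 m and linear speed of gauge below 0.02 m/s); the robot touches nothing.
It fails at once if the gauge presses on the wheel with more than 25 N (contact force between gauge and wheel above 25 N).
It fails at once if a bystander is moved by more than 20 mm (distance of any of bearing, wrench, glue, rivets, shoe_last, mug, tape, screwdriver from where it was at the start of the episode above 0.02 m).
It also fails if it takes over 64 s, if anything falls off the work surface, if the arm or the gripper's body presses on something with over 40 N, if the wrist force passes 120 N, or if a joint passes its speed limit or range.

## Working session

There is one attempt and no reset: what is moved stays moved. The work goes in short steps, Python scripts to look and compute and a tool call to move; the robot and the scene stay as the last step left them, time stands still between calls to the robot, and variables do not carry over. Pictures are saved under pics/ and viewed, at most 10 in all, crops included, and the job is handed in when it is done.

Besides the shell and the picture viewer there is one more tool, called as name([rows], argument=value, ...), one row to a line, values as JSON. arm_command: Moves the arm, as the interface text tells. Shifts and turns lie within -1 to 1; 1 stands for 150 mm of shift or 2 rad of turn. Its arguments: {"type":"object","properties":{"plan":{"type":"array","items":{"type":"array","items":{"type":"number"}}},"grip":{"type":"number"},"newtons":{"type":"number"}},"required":["plan"]}

```bash
mkdir -p pics && cat > h.py <<'E'
import numpy as np, cv2, pickle
from scipy.spatial.transform import Rotation as R
from bench import bot
def snap(n):
    s=bot.snapshot(n); h,w=s['image'].shape[:2]
    f=h/2/np.tan(np.radians(s['vfov'])/2)
    s['K']=np.array([[f,0,s['cx']],[0,f,s['cy']],[0,0,1.]]); s['D']=np.array(s['dist_coeffs'],float)
    s['R']=cv2.Rodrigues(np.array(s['rvec'],float))[0]; s['t']=np.array(s['tvec'],float).ravel(); s['C']=-s['R'].T@s['t']
    return s
def rays(s,uv):
    p=cv2.undistortPoints(np.array(uv,float).reshape(-1,1,2),s['K'],s['D']).reshape(-1,2)
    return np.c_[p,np.ones(len(p))]@s['R']
def onplane(s,uv,z):
    d=rays(s,uv); return s['C']+d*((z-s['C'][2])/d[:,2])[:,None]
def cloud(s):
    h,w=s['z_map'].shape; v,u=np.mgrid[:h,:w]
    d=rays(s,np.c_[u.ravel(),v.ravel()]); return (s['C']+d*s['z_map'].ravel()[:,None]).reshape(h,w,3)
def proj(s,P): return cv2.projectPoints(np.array(P,float).reshape(-1,1,3),np.array(s['rvec'],float),s['t'],s['K'],s['D'])[0].reshape(-1,2)
def save(s,n): cv2.imwrite('pics/'+n,s['image'][:,:,::-1])
E
python3 - <<'E'
from h import *
for n in('top','side'):
    s=snap(n); save(s,n+'1.png'); pickle.dump(s,open(n+'1.pkl','wb')); print(n,s['C'],s['R'][2],s['D'])
st=bot.state(); print(st)
E
```

```text
top [0.44102251 0.02097454 1.21175338] [ 0.07266314 -0.02884421 -0.99693936] [-0.07766438  0.          0.          0.          0.        ]
side [ 0.30527559 -0.56147199  0.79198827] [ 0.22764496  0.60106175 -0.76609565] [0.01602036 0.         0.         0.         0.        ]
{'clock': 0.1, 'joint_positions': array([ 1.01450341e+00,  5.28394779e-01,  1.43378397e+00, -6.34695554e-06,
        1.18142447e+00, -1.78490534e-01]), 'joint_vel': array([ 0.00067466, -0.00187286, -0.00256625, -0.00170393,  0.0020613 ,
        0.00151931]), 'tau': array([ 2.90632997e-04, -4.43303919e+01, -1.78585660e+01, -2.43579852e-04,
        3.90872636e-03,  7.53085061e-06]), 'eef_pos': array([0.23013622, 0.58032161, 0.20241517]), 'tool_rot': array([-3.58340880e-04,  1.87778465e-01,  9.82210893e-01, -9.39251299e-04]), 'ft_force': array([-0.40827058, -0.37456492, -0.14665683]), 'wrist_torque': array([-0.00728864, -0.03318021, -0.04203254]), 'gripper_force': 0.0, 'gripper_width': 0.08505522410785994}
```

View pics/top1.png

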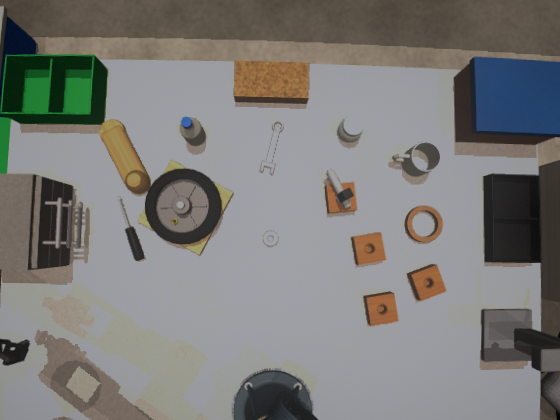

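View pics/side1.png

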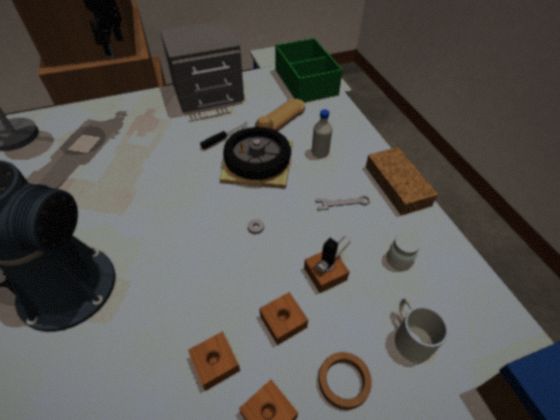

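Top view: the empty stand look-alikes are at (369,248), (428,283) and (382,308). The block holding the gauge is at (341,197), the leftmost. The wheel is at (182,205) with a brass spot at (175,221). I'll check these in one close crop and measure them.

```bash
python3 - <<'E'
from h import *
t=pickle.load(open('top1.pkl','rb')); s=pickle.load(open('side1.pkl','rb'))
def cr(s,u,v,r=35): return cv2.resize(s['image'][v-r:v+r,u-r:u+r,::-1],(400,300) if 0 else (300,300),interpolation=cv2.INTER_CUBIC)
o=np.vstack([np.hstack([cr(t,341,190),cr(s,328,258)]),np.hstack([cr(t,182,210),cr(s,257,150)])])
cv2.imwrite('pics/crop.png',o)
for n,c in(('t',t),('s',s)):
    P=cloud(c); 
    for b,(u,v) in {'g':((341,195) if n=='t' else (330,255)),'w':((182,205) if n=='t' else (257,150))}.items():
        Q=P[v-45:v+45,u-55:u+55].reshape(-1,3)
        if b=='g':
            for lo,hi in((.125,.14),(.035,.045)):
                m=(Q[:,2]>lo)&(Q[:,2]<hi); print(n,b,lo,m.sum(),Q[m].mean(0),Q[m].min(0),Q[m].max(0))
                r=cv2.minAreaRect((Q[m][:,:2]*1000).astype(np.float32)); print(r)
        else:
            m=(Q[:,2]>.06)&(Q[:,2]<.075); print(n,b,m.sum(),cv2.minEnclosingCircle((Q[m][:,:2]*1000).astype(np.float32)))
            m=(Q[:,2]>.078); print(n,'bolt',m.sum(),Q[m].mean(0))
            hsv=cv2.cvtColor(c['image'],cv2.COLOR_RGB2HSV)[v-45:v+45,u-55:u+55].reshape(-1,3).astype(int)
print('stands',onplane(t,[(341,197),(369,248),(428,283),(382,308)],.04)[:,1])
E
```

```text
t g 0.125 94 [ 0.56785177 -0.17079716  0.12935324] [ 0.5546781  -0.18563203  0.12504407] [ 0.58220649 -0.15785061  0.13387379]
((568.5046997070312, -171.44723510742188), (23.138954162597656, 24.529495239257812), 27.800785064697266)
t g 0.035 663 [ 0.54127703 -0.18815143  0.03984882] [ 0.45633961 -0.31574823  0.0350519 ] [ 0.67676658 -0.13025073  0.04487146]
((574.0840454101562, -212.3050994873047), (170.39694213867188, 234.229248046875), 80.220703125)
t w 2077 ((534.1525268554688, 243.12359619140625), 96.57190704345703)
t bolt 121 [0.50470185 0.17447552 0.4366705 ]
s g 0.125 114 [ 0.56670018 -0.17129414  0.12962381] [ 0.55382882 -0.18459123  0.12567255] [ 0.58077359 -0.15485629  0.13389159]
((567.358642578125, -170.03631591796875), (25.112178802490234, 24.069019317626953), 25.949804306030273)
s g 0.035 743 [ 0.54881097 -0.18333098  0.04022751] [ 0.4283037  -0.2235172   0.03505363] [ 0.60903674 -0.13257812  0.0447208 ]
((515.32958984375, -177.89849853515625), (181.37200927734375, 76.57168579101562), 8.116708755493164)
s w 1299 ((535.2366333007812, 243.9332275390625), 97.35883331298828)
s bolt 80 [ 0.41971262 -0.15916436  0.43760599]
stands [-0.1701146  -0.24572632 -0.40500638 -0.28168387]
```

View pics/crop.png

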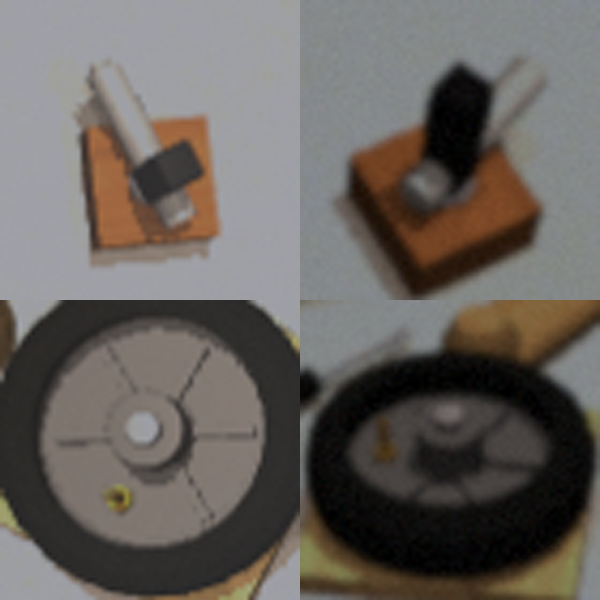

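The crop shows the gauge in the leftmost block, with its long barrel end pointing up-left. The brass stem is at top (175,221) and side about (241,143). Next I'll refine the valve and barrel measurements.

```bash
python3 - <<'E'
from h import *
t=pickle.load(open('top1.pkl','rb')); s=pickle.load(open('side1.pkl','rb'))
for c,(u,v) in((t,(175,221)),(s,(241,148))):
    hsv=cv2.cvtColor(c['image'],cv2.COLOR_RGB2HSV)[v-14:v+14,u-12:u+12]
    m=(hsv[...,1]>110)&(hsv[...,0]>12)&(hsv[...,0]<35)
    for i,r in enumerate(m): 
        if r.any(): print(v-14+i,''.join('%4d'%x if k else '   .' for k,x in zip(r,hsv[i,:,2])))
    y,x=np.nonzero(m); print('u0',u-12,x.mean()+u-12,y.mean()+v-14)
P=cloud(t); 
# wheel: outer ellipse/hub via colour; bolt head
for c,(u,v) in((t,(180,205)),(s,(257,145))):
    Q=cloud(c)[v-12:v+12,u-12:u+12].reshape(-1,3); m=(Q[:,2]>.076)&(Q[:,2]<.095)&(np.hypot(Q[:,0]-.535,Q[:,1]-.243)<.03); print('bolt',m.sum(),Q[m].mean(0))
    hsv=cv2.cvtColor(c['image'],cv2.COLOR_RGB2HSV)
    # board
Q=P[155:260,130:240]; hsv=cv2.cvtColor(t['image'],cv2.COLOR_RGB2HSV)[155:260,130:240]
m=(hsv[...,1]>60)&(hsv[...,0]>15)&(hsv[...,0]<40)&(abs(Q[...,2]-.018)<.008)
q=Q[m][:,:2]; print('board',m.sum(),cv2.minAreaRect((q*1000).astype(np.float32)))
# gauge barrel
for c,(u,v) in((t,(341,190)),(s,(335,250))):
    Q=cloud(c)[v-30:v+30,u-30:u+30].reshape(-1,3); m=(Q[:,2]>.055)&(Q[:,2]<.085)&(np.hypot(Q[:,0]-.568,Q[:,1]+.171)<.09); q=Q[m]
    print('barrel',m.sum(),cv2.minAreaRect((q[:,:2]*1000).astype(np.float32)),cv2.fitLine(q[:,:2].astype(np.float32),cv2.DIST_HUBER,0,.01,.01).ravel())
E
```

```text
219    .   .   .   .   .   .   .   .   .   .   . 119 132 142   .   .   .   .   .   .   .   .   .   .
220    .   .   .   .   .   .   .   .   .   .  99  82  91 142 114   .   .   .   .   .   .   .   .   .
221    .   .   .   .   .   .   .   .   . 113  93  69  70 139 113   .   .   .   .   .   .   .   .   .
222    .   .   .   .   .   .   .   .   . 138 127 100 115 137   .   .   .   .   .   .   .   .   .   .
223    .   .   .   .   .   .   .   .   .   . 129 121 118 104   .   .   .   .   .   .   .   .   .   .
u0 163 174.56521739130434 221.08695652173913
134    .   .   .   .   .   .   .   .   .   .   .   .   .   .   .   7   .   .   .   .   .   5   .   .
135    .   .   .   .   .   .   .   .   .   .   .   7   3   .   .   .   .   .   .   .   .   .   .   .
136    .   .   .   .   .   .   .  11   .   .   .   .   .   .   .   .   6   .   .   .   .   .   .   .
137    .   .   .   .   .   .   .   .   4   6   .   2   .   .   .   .   .   .   .   .   .   .   .   .
139    .   .   .   .   .   .   .   7   .   .   .   .   .   .   .   .   .   .   .   .   .   .   .   .
141    .   .   .   .   8   .   .   .   .   . 
[... 927 characters left out ...]
1   .   .   .   .   .   .   .   .   .
152    .   .   .   .   .   .   .   .   .   .   .   .  65  69   .   .   .   .   .   .   .   .   .   .
u0 229 240.65714285714284 144.6
bolt 133 [0.53490733 0.24342509 0.07996868]
bolt 96 [0.53359983 0.24165996 0.07962131]
board 704 ((555.2967529296875, 286.80499267578125), (284.22491455078125, 188.21334838867188), 63.212242126464844)
barrel 282 ((589.2103881835938, -159.033935546875), (108.89803314208984, 23.93678092956543), 28.590051651000977) [ 0.88597745  0.46372834  0.6077516  -0.1462009 ]
barrel 324 ((589.6104125976562, -160.20791625976562), (110.22611999511719, 22.665874481201172), 27.260330200195312) [ 0.8820097   0.47123125  0.58323514 -0.16560441]
```

```bash
cat >> h.py <<'E'
def goal(p,yaw=None):
    st=bot.state(); q=st['tool_rot']; T=R.from_quat([q[1],q[2],q[3],q[0]])
    d=T.inv().apply(np.array(p)-st['eef_pos'])/.15
    r=np.zeros(3)
    if yaw is not None:
        y=np.array([np.cos(yaw),np.sin(yaw),0]); z=np.array([0,0,-1.])
        r=(T.inv()*R.from_matrix(np.c_[np.cross(y,z),y,z])).as_rotvec()/2
    print('eef',st['eef_pos'].round(4),'t',round(st['clock'],2),'shift',d.round(3),'turn',r.round(4),'mm',np.linalg.norm(d)*150)
E
python3 - <<'E'
from h import *
t=pickle.load(open('top1.pkl','rb')); s=pickle.load(open('side1.pkl','rb'))
a=(174.6,220.9); b=(240.9,142.8)
print(onplane(t,[a],.078),onplane(s,[b],.078))
A=rays(t,[a])[0];B=rays(s,[b])[0]
k=np.linalg.lstsq(np.c_[A,-B],s['C']-t['C'],rcond=None)[0]; print('tri',t['C']+k[0]*A,s['C']+k[1]*B)
goal([.5685,-.1707,.25],np.radians(27.7))
E
```

```text
[[0.49270177 0.25762841 0.078     ]] [[0.49421793 0.25977023 0.078     ]]
tri [0.49258704 0.25710301 0.08051707] [0.4935526  0.25687836 0.08051419]
eef [0.2301 0.5803 0.2024] t 0.1 shift [-3.943 -3.822 -0.311] turn [-1.000e-03  2.000e-04  3.548e-01] mm 825.0986714689155
```

arm_command([
  [-0.98,-0.95,-0.31,0,0,0],
  [-0.98,-0.95,-0.31,0,0,0],
  [-0.98,-0.95,-0.31,0,0,0],
  [-0.98,-0.95,-0.31,0,0,0],
  [-0.98,-0.95,-0.31,0,0,0],
  [-0.98,-0.95,-0.31,0,0,0],
], grip=85)

```text
clock: 0.6
eef_pos: [0.317, 0.3893, 0.2509]
tool_rot: [0.001, 0.19, 0.982, -0.001]
ft_force: [-0.7, 0.5, 0.2]
gripper_width: 0.0852
gripper_force: 0.0
```

arm_command([
  [-0.98,-0.95,0,0,0,0],
  [-0.98,-0.95,0,0,0,0],
  [-0.98,-0.95,0,0,0,0],
  [-0.98,-0.95,0,0,0,0],
  [-0.98,-0.95,0,0,0,0],
  [-0.98,-0.95,0,0,0,0],
])

```text
clock: 1.1
eef_pos: [0.4017, 0.2026, 0.2497]
tool_rot: [0.001, 0.191, 0.982, -0.001]
ft_force: [0.1, -0.2, 0.0]
gripper_width: 0.0849
gripper_force: 0.0
```

arm_command([
  [-0.98,-0.95,0,0,0,0],
  [-0.98,-0.95,0,0,0,0],
  [-0.98,-0.95,0,0,0,0],
  [-0.98,-0.95,0,0,0,0],
  [-0.98,-0.95,0,0,0,0],
  [-0.98,-0.95,0,0,0,0],
])

```text
clock: 1.6
eef_pos: [0.4869, 0.0155, 0.2499]
tool_rot: [0.002, 0.191, 0.982, -0.001]
ft_force: [0.1, 1.0, 0.2]
gripper_width: 0.085
gripper_force: 0.0
```

arm_command([
  [-0.98,-0.95,0,0,0,0.355],
  [-0.98,-0.95,0,0,0,0.355],
  [-0.98,-0.95,0,0,0,0.355],
  [-0.98,-0.95,0,0,0,0.355],
  [-0.98,-0.95,0,0,0,0.355],
  [-0.98,-0.95,0,0,0,0.355],
  [-0.98,-0.95,0,0,0,0.355],
  [-0.98,-0.95,0,0,0,0.355],
])

```text
clock: 2.27
eef_pos: [0.5662, -0.1645, 0.2489]
tool_rot: [-0.001, 0.516, 0.856, 0.0]
ft_force: [-0.5, 1.0, 0.0]
gripper_width: 0.0849
gripper_force: 0.0
```

```bash
python3 - <<'E'
from h import *
goal([.5685,-.1707,.165],np.radians(27.7))
goal([.5685,-.1707,.089],np.radians(27.7))
E
```

```text
eef [ 0.5662 -0.1645  0.2489] t 2.27 shift [-0.045 -0.005  0.559] turn [-0.0005 -0.0013  0.0009] mm 84.1434514033374
eef [ 0.5662 -0.1645  0.2489] t 2.27 shift [-0.047 -0.005  1.066] turn [-0.0005 -0.0013  0.0009] mm 160.01971327702594
```

arm_command([
  [-0.045,-0.005,0.2,0,0,0],
  [-0.045,-0.005,0.4,0,0,0],
  [-0.045,-0.005,0.56,0,0,0],
  [-0.045,-0.005,0.56,0,0,0],
])

```text
clock: 2.6
eef_pos: [0.565, -0.168, 0.161]
tool_rot: [-0.006, 0.516, 0.857, -0.0]
ft_force: [-0.9, 0.1, -0.9]
gripper_width: 0.0852
gripper_force: 0.0
```

```bash
python3 - <<'E'
from h import *
goal([.5685,-.1707,.089],np.radians(27.7))
E
```

```text
eef [ 0.565 -0.168  0.161] t 2.6 shift [-0.032  0.015  0.48 ] turn [-0.0033 -0.0051  0.0017] mm 72.1336328048293
```

arm_command([
  [-0.02,0,0.05,0,0,0],
  [-0.02,0,0.05,0,0,0],
  [-0.02,0,0.05,0,0,0],
  [-0.02,0,0.05,0,0,0],
])

```text
clock: 2.93
eef_pos: [0.5717, -0.1749, 0.16]
tool_rot: [0.002, 0.517, 0.856, 0.0]
ft_force: [-0.7, 0.3, 0.0]
gripper_width: 0.085
gripper_force: 0.0
```

```bash
python3 - <<'E'
from h import *
goal([.5685,-.1707,.089],np.radians(27.7))
E
```

```text
eef [ 0.5717 -0.1749  0.16  ] t 2.93 shift [ 0.036 -0.007  0.473] turn [0.0009 0.0013 0.0001] mm 71.16631196398127
```

arm_command([
  [0.036,-0.007,0.1,0,0,0],
  [0.036,-0.007,0.25,0,0,0],
  [0.036,-0.007,0.4,0,0,0],
  [0.036,-0.007,0.47,0,0,0],
  [0.036,-0.007,0.47,0,0,0],
  [0.036,-0.007,0.47,0,0,0],
  [0.036,-0.007,0.47,0,0,0],
])

```text
clock: 3.52
eef_pos: [0.5684, -0.1711, 0.0892]
tool_rot: [0.001, 0.517, 0.856, 0.0]
ft_force: [0.3, -0.2, 0.1]
gripper_width: 0.0848
gripper_force: 0.0
```

```bash
python3 - <<'E'
from h import *
goal([.5685,-.1707,.089],np.radians(27.7))
t=snap('top');s=snap('side')
def cr(s,r=40):
    u,v=proj(s,[.5685,-.1707,.1])[0].astype(int); return cv2.resize(s['image'][v-r:v+r,u-r:u+r,::-1],(400,400),interpolation=cv2.INTER_CUBIC)
cv2.imwrite('pics/g1.png',np.hstack([cr(t),cr(s)]))
E
```

```text
eef [ 0.5684 -0.1711  0.0892] t 3.52 shift [0.002 0.002 0.002] turn [ 0.0008  0.0012 -0.0002] mm 0.4475125086373201
```

View pics/g1.png

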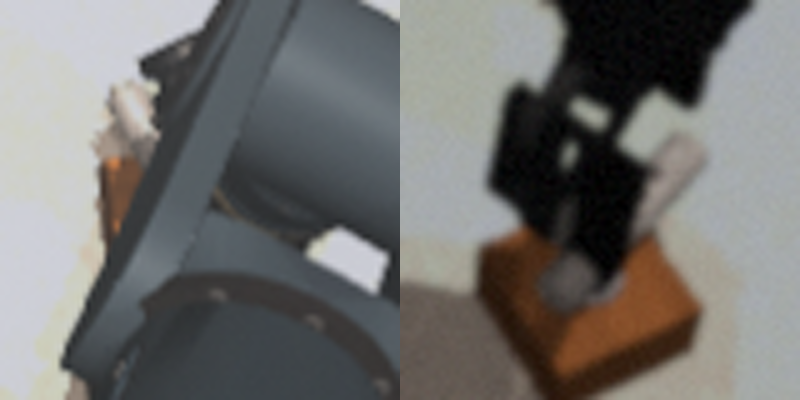

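The side crop shows the fingers straddling the black grip, at (565,210) in the crop, above the barrel. The arm blocks the top view. Closing now.

arm_command([
  [0,0,0,0,0,0],
  [0,0,0,0,0,0],
  [0,0,0,0,0,0],
  [0,0,0,0,0,0],
  [0,0,0,0,0,0],
  [0,0,0,0,0,0],
  [0,0,0,0,0,0],
  [0,0,0,0,0,0],
  [0,0,0,0,0,0],
  [0,0,0,0,0,0],
], grip=10, newtons=60)

```text
clock: 4.45
eef_pos: [0.5673, -0.1706, 0.0882]
tool_rot: [0.0, 0.517, 0.856, -0.0]
ft_force: [-1.0, 0.1, 4.4]
gripper_width: 0.0225
gripper_force: 59.6
```

```bash
python3 - <<'E'
from h import *
goal([.5685,-.1707,.089],np.radians(27.7)); s=bot.state(); print(s['ft_force'],s['wrist_torque'],s['gripper_width'])
E
```

```text
eef [ 0.5673 -0.1706  0.0882] t 4.45 shift [-0.004  0.007 -0.006] turn [ 0.0001  0.0002 -0.0002] mm 1.4546046493682956
[-0.97700505  0.05339022  4.43262475] [ 0.03978813  0.20601086 -0.01715841] 0.022508090891728307
```

arm_command([
  [0,0,-0.05,0,0,0],
  [0,0,-0.15,0,0,0],
  [0,0,-0.3,0,0,0],
  [0,0,-0.5,0,0,0],
  [0,0,-0.7,0,0,0],
  [0,0,-0.85,0,0,0],
  [0,0,-0.93,0,0,0],
  [0,0,-0.93,0,0,0],
  [0,0,-0.93,0,0,0],
  [0,0,-0.93,0,0,0],
  [0,0,-0.93,0,0,0],
])

```text
clock: 5.37
eef_pos: [0.566, -0.1698, 0.2254]
tool_rot: [-0.002, 0.517, 0.856, -0.0]
ft_force: [-0.5, 0.3, -1.6]
gripper_width: 0.0222
gripper_force: 59.2
```

```bash
python3 - <<'E'
from h import *
goal([.4935,.2575,.2276],np.radians(27.7)); s=bot.state(); print(s['ft_force'],s['wrist_torque'],s['gripper_width'],s['joint_positions'])
E
```

```text
eef [ 0.566  -0.1698  0.2254] t 5.37 shift [ 2.747  0.895 -0.008] turn [-0.0012 -0.0017 -0.0003] mm 433.44273444558996
[-0.4967577   0.27363364 -1.58257624] [-0.00630051 -0.00847433  0.046275  ] 0.022238086593950664 [-4.80510478e-01  4.58712252e-01  1.49241526e+00  3.25390010e-05
  1.19455562e+00 -9.63472137e-01]
```

arm_command([
  [0.15,0.05,0,0,0,0],
  [0.35,0.11,0,0,0,0],
  [0.55,0.18,0,0,0,0],
  [0.75,0.25,0,0,0,0],
  [0.92,0.3,0,0,0,0],
])

```text
clock: 5.78
eef_pos: [0.5416, -0.0253, 0.2257]
tool_rot: [-0.002, 0.518, 0.856, -0.0]
ft_force: [0.5, -0.4, -2.5]
gripper_width: 0.0226
gripper_force: 59.2
```

arm_command([
  [0.2,0.06,0,0,0,0],
  [0.4,0.13,0,0,0,0],
  [0.6,0.2,0,0,0,0],
  [0.8,0.26,0,0,0,0],
  [0.92,0.3,0,0,0,0],
])

```text
clock: 6.2
eef_pos: [0.5166, 0.1186, 0.2258]
tool_rot: [-0.002, 0.517, 0.856, -0.001]
ft_force: [-0.4, -0.1, -2.2]
gripper_width: 0.0223
gripper_force: 59.2
```

arm_command([
  [0.2,0.06,0,0,0,0],
  [0.4,0.13,0,0,0,0],
  [0.6,0.2,0,0,0,0],
  [0.75,0.25,0,0,0,0],
  [0.85,0.28,0,0,0,0],
  [0.88,0.29,0,0,0,0],
  [0.9,0.295,0,0,0,0],
  [0.9,0.295,0,0,0,0],
  [0.9,0.295,0,0,0,0],
  [0.9,0.295,0,0,0,0],
  [0.9,0.295,0,0,0,0],
])

```text
clock: 7.12
eef_pos: [0.4955, 0.2548, 0.2273]
tool_rot: [0.0, 0.518, 0.855, -0.0]
ft_force: [0.0, -0.5, -2.0]
gripper_width: 0.0226
gripper_force: 59.2
```

```bash
python3 - <<'E'
from h import *
goal([.4935,.2575,.175],np.radians(27.7)); s=bot.state(); print(s['ft_force'],s['wrist_torque'],s['gripper_width'])
E
```

```text
eef [0.4955 0.2548 0.2273] t 7.12 shift [ 0.022 -0.004  0.348] turn [-0.0001  0.0001 -0.001 ] mm 52.36016834634395
[ 0.03588094 -0.47372389 -2.03125316] [-0.0125177   0.07651097  0.01141809] 0.02255667151412584
```

arm_command([
  [0.022,-0.004,0.1,0,0,0],
  [0.022,-0.004,0.2,0,0,0],
  [0.022,-0.004,0.3,0,0,0],
  [0.022,-0.004,0.36,0,0,0],
  [0.022,-0.004,0.4,0,0,0],
  [0.022,-0.004,0.4,0,0,0],
  [0.022,-0.004,0.4,0,0,0],
  [0.022,-0.004,0.4,0,0,0],
])

```text
clock: 7.78
eef_pos: [0.494, 0.2586, 0.1681]
tool_rot: [0.001, 0.518, 0.856, 0.001]
ft_force: [-0.1, -0.5, -2.3]
gripper_width: 0.0225
gripper_force: 59.2
```

```bash
python3 - <<'E'
from h import *
goal([.4935,.2575,.155],np.radians(27.7))
t=snap('top');s=snap('side'); pickle.dump((t,s),open('v1.pkl','wb'))
e=bot.state()['eef_pos']
def cr(s,r=30):
    u,v=proj(s,[.4935,.2575,.09])[0].astype(int); print(u-r,v-r); return cv2.resize(s['image'][v-r:v+r,u-r:u+r,::-1],(400,400),interpolation=cv2.INTER_CUBIC)
cv2.imwrite('pics/v1.png',np.hstack([cr(t),cr(s)]))
print('pred mouth side',proj(s,[e-[0,0,.072]]), 'tip',proj(s,[.4935,.2575,.078]),proj(t,[e-[0,0,.072]]))
E
```

```text
eef [0.494  0.2586 0.1681] t 7.78 shift [-0.005 -0.006  0.087] turn [ 0.0009  0.0002 -0.0003] mm 13.130402082706603
143 190
210 110
pred mouth side [[240.41294188 138.06071995]] tip [[240.88456374 143.35193713]] [[172.67877485 220.06056508]]
```

View pics/v1.png

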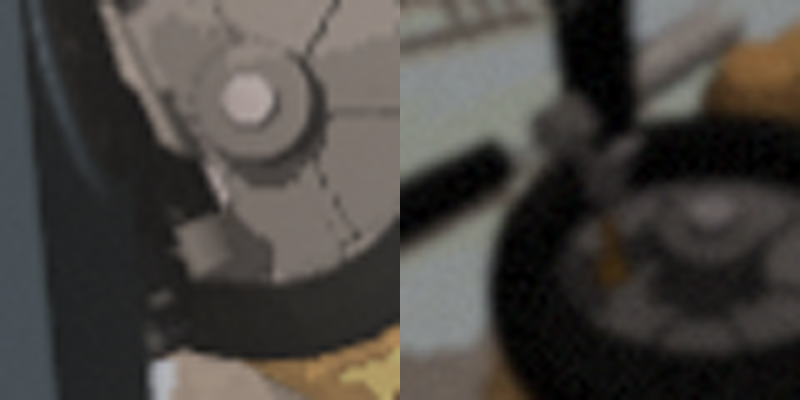

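The side crop shows the nose bottom at crop (600,197) directly above the stem tip at (605,215), so they are aligned to within about 1 mm. I'll centre it finely before descending.

arm_command([
  [-0.004,-0.006,0.02,0,0,0],
  [-0.004,-0.006,0.02,0,0,0],
  [-0.004,-0.006,0.02,0,0,0],
  [-0.004,-0.006,0.02,0,0,0],
  [-0.004,-0.006,0.02,0,0,0],
  [-0.004,-0.006,0.02,0,0,0],
])

```text
clock: 8.38
eef_pos: [0.4927, 0.2576, 0.1644]
tool_rot: [0.0, 0.517, 0.856, 0.0]
ft_force: [0.2, 0.3, -2.4]
gripper_width: 0.0222
gripper_force: 59.2
```

```bash
python3 - <<'E'
from h import *
goal([.4932,.2573,.155],np.radians(27.7))
import time
t,s=pickle.load(open('v1.pkl','rb'))
# barrel seen from top: points with height around mouth+45 near gauge, greyish
P=cloud(t); e=np.array([.494,.2586,.1681]); d=P-e
a=np.radians(27.7); gx=d[...,0]*np.cos(a)+d[...,1]*np.sin(a); gy=-d[...,0]*np.sin(a)+d[...,1]*np.cos(a)
for n,c in(('top',t),('side',s)):
    P=cloud(c); d=P-e; gx=d[...,0]*np.cos(a)+d[...,1]*np.sin(a); gy=-d[...,0]*np.sin(a)+d[...,1]*np.cos(a); z=P[...,2]-(e[2]-.072)
    m=(abs(gx)<.09)&(abs(gy)<.02)&(z>.046)&(z<.060)&(c['image'].sum(2)>200)
    for lo,hi in((-.035,-.013),(.013,.08)):
        k=m&(gx>lo)&(gx<hi); 
        if k.sum()>4: print(n,lo,k.sum(),'gx',gx[k].min(),gx[k].max(),'gy',gy[k].min(),gy[k].max(),gy[k].mean(),'z',z[k].max())
E
```

```text
eef [0.4927 0.2576 0.1644] t 8.38 shift [-0.003  0.002  0.062] turn [ 0.0001  0.     -0.0002] mm 9.381374730060008
top -0.035 53 gx -0.02984643875843812 -0.013197223936892996 gy -0.011234284875820092 0.004685248015745605 -0.003309805619461424 z 0.05978270749593635
top 0.013 51 gx 0.014012326260859242 0.07067843195041743 gy -0.010849375738162022 -0.004855163179604919 -0.00825587663432545 z 0.05652170106808148
side -0.035 8 gx -0.028974456196454494 -0.015719557553244376 gy -0.0013803685739076435 0.006094014697320089 0.002561453303459052 z 0.056398081836348826
side 0.013 113 gx 0.017313607116358067 0.07808440549837255 gy -0.011787201149068179 0.006673607482852589 -0.005228636622309392 z 0.05784475127744067
```

arm_command([
  [-0.002,0,0.015,0,0,0],
  [-0.002,0,0.03,0,0,0],
  [-0.002,0,0.045,0,0,0],
  [-0.002,0,0.06,0,0,0],
  [-0.002,0,0.07,0,0,0],
  [-0.002,0,0.08,0,0,0],
  [-0.002,0,0.09,0,0,0],
  [-0.002,0,0.1,0,0,0],
  [-0.002,0,0.1,0,0,0],
  [-0.002,0,0.1,0,0,0],
])

```text
clock: 9.22
eef_pos: [0.4927, 0.2573, 0.1492]
tool_rot: [-0.0, 0.517, 0.856, -0.0]
ft_force: [-0.7, 0.1, -1.3]
gripper_width: 0.0223
gripper_force: 59.2
```

arm_command([
  [0,0,0.006,0,0,0],
  [0,0,0.012,0,0,0],
  [0,0,0.018,0,0,0],
  [0,0,0.02,0,0,0],
  [0,0,0.02,0,0,0],
])

```text
clock: 9.63
eef_pos: [0.4931, 0.2573, 0.1471]
tool_rot: [0.0, 0.517, 0.856, 0.0]
ft_force: [-0.3, -0.4, 3.7]
gripper_width: 0.0226
gripper_force: 60.0
```

arm_command([
  [0,0,0.003,0,0,0],
  [0,0,0.007,0,0,0],
  [0,0,0.01,0,0,0],
  [0,0,0.01,0,0,0],
  [0,0,0.01,0,0,0],
])

```text
clock: 10.05
eef_pos: [0.4934, 0.2574, 0.1468]
tool_rot: [0.001, 0.517, 0.856, 0.001]
ft_force: [-2.0, -1.1, 12.0]
gripper_width: 0.0224
gripper_force: 61.0
```

Hard resistance at mouth z≈0.075 is too early for home, so the nose rim is on the stem. I'll read the torques, back off and look.

```bash
python3 - <<'E'
from h import *
for i in range(4):
    s=bot.state(); print(s['ft_force'].round(2),s['wrist_torque'].round(3)); 
    c=snap('side')
pickle.dump(c,open('c_side.pkl','wb'))
E
```

```text
[-2.   -1.09 12.02] [-0.342  0.682  0.016]
[-2.33 -1.8  11.44] [-0.293  0.678  0.032]
[-2.62 -1.54 11.71] [-0.304  0.688 -0.032]
[-1.71 -0.8  11.34] [-0.288  0.594 -0.014]
```

arm_command([
  [0,0,-0.05,0,0,0],
  [0,0,-0.05,0,0,0],
  [0,0,-0.05,0,0,0],
  [0,0,-0.05,0,0,0],
  [0,0,-0.05,0,0,0],
  [0,0,-0.05,0,0,0],
])

```text
clock: 10.75
eef_pos: [0.4924, 0.2572, 0.1517]
tool_rot: [-0.0, 0.517, 0.856, -0.0]
ft_force: [-0.1, -0.2, -1.8]
gripper_width: 0.0226
gripper_force: 59.2
```

```bash
python3 - <<'E'
from h import *
for i in range(4):
    s=bot.state(); print(s['ft_force'].round(2),s['wrist_torque'].round(3),s['eef_pos'].round(4)); c=snap('side')
t=snap('top'); im=np.mean([snap('side')['image'].astype(float) for _ in range(6)],0)
def cr(c,im,P,r=18):
    u,v=proj(c,P)[0].astype(int); print(u-r,v-r); return cv2.resize(im[v-r:v+r,u-r:u+r,::-1],(400,400),interpolation=cv2.INTER_CUBIC)
o=np.hstack([cr(t,t['image'].astype(float),[.4935,.2575,.08]),cr(c,im,[.4935,.2575,.08])])
cv2.imwrite('pics/v2.png',np.clip(o*1.5,0,255))
E
```

```text
[-0.06 -0.2  -1.77] [0.032 0.031 0.02 ] [0.4924 0.2572 0.1517]
[-0.3   0.21 -1.52] [-0.027  0.021 -0.052] [0.4925 0.2572 0.1518]
[ 0.26 -0.47 -2.32] [-0.015  0.055  0.022] [0.4926 0.2572 0.1519]
[-0.58  0.87 -2.54] [-0.05   0.02   0.031] [0.4926 0.2572 0.152 ]
156 202
222 124[ WARN:0@11.020] global loadsave.cpp:1063 imwrite_ Unsupported depth image for selected encoder is fallbacked to CV_8U.
```

View pics/v2.png

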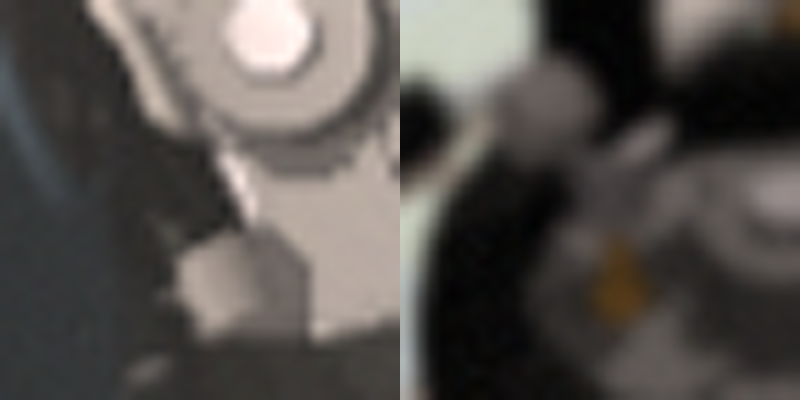

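The side crop shows the nose at about (605,185), slightly left of the stem tip at (618,240). My top-view valve pixel probably mixed the stem base with the tip. The valve lies 45 mm from the hub along the board's axis, so I'll use the board's yaw to fix it.

```bash
python3 - <<'E'
from h import *
from scipy.optimize import least_squares
t=pickle.load(open('top1.pkl','rb')); s=pickle.load(open('side1.pkl','rb'))
for n,c,u,v in(('t',t,182,207),('s',s,257,155)):
    hsv=cv2.cvtColor(cv2.GaussianBlur(c['image'],(3,3),0),cv2.COLOR_RGB2HSV); 
    m=((hsv[...,1]>75)&(hsv[...,0]>15)&(hsv[...,0]<40)&(hsv[...,2]>70)).astype(np.uint8)
    w=np.zeros_like(m); w[v-52:v+52,u-55:u+55]=m[v-52:v+52,u-55:u+55]
    y,x=np.nonzero(w); q=onplane(c,np.c_[x,y],.018)[:,:2]; d=q-[.534,.243]
    a=np.radians(-26); g=d@np.array([[np.cos(a),-np.sin(a)],[np.sin(a),np.cos(a)]])
    rr=np.hypot(*d.T); k=(rr>.07)&(abs(g).max(1)<.105); g=g[k]; P=q[k]
    r=cv2.minAreaRect((P*1000).astype(np.float32)); print(n,k.sum(),r)
    # tyre outer dark ellipse -> centre at z~.055
    dk=(c['image'].max(2)<(75 if n=='t' else 45)).astype(np.uint8)
    w=np.zeros_like(dk); w[v-50:v+50,u-50:u+50]=dk[v-50:v+50,u-50:u+50]
    cs=max(cv2.findContours(w,cv2.RETR_EXTERNAL,cv2.CHAIN_APPROX_NONE)[0],key=cv2.contourArea)
    # bolt head (bright) centroid at z .084
    b=cv2.cvtColor(c['image'],cv2.COLOR_RGB2GRAY)
    bu,bv=proj(c,[.5345,.243,.084])[0].astype(int); sub=b[bv-7:bv+8,bu-7:bu+8].astype(float)
    M=cv2.moments((sub>sub.max()-(sub.max()-np.median(sub))*.5).astype(np.uint8),True); p=(M['m10']/M['m00']+bu-7,M['m01']/M['m00']+bv-7)
    print('bolt px',p,onplane(c,[p],.084), 'pred tip px for (.494,.2627,.075)',proj(c,[.494,.2627,.075]),'px/m',np.linalg.norm(np.diff(proj(c,[[.494,.262,.075],[.504,.262,.075]]),axis=0))*100)
E
```

```text
t 570 ((532.7847900390625, 243.99510192871094), (187.71664428710938, 186.31118774414062), 63.27581787109375)
bolt px (np.float64(179.78947368421052), np.float64(204.1578947368421)) [[0.53494238 0.24477585 0.084     ]] pred tip px for (.494,.2627,.075) [[172.86760481 220.40562411]] px/m 393.8810679972837
s 479 ((529.1659545898438, 234.04733276367188), (189.89158630371094, 189.4004669189453), 65.1775894165039)
bolt px (np.float64(256.2857142857143), np.float64(140.66666666666666)) [[0.53625719 0.24693045 0.084     ]] pred tip px for (.494,.2627,.075) [[240.61105408 142.99216957]] px/m 345.3434180709177
```

```bash
python3 - <<'E'
from h import *
goal([.4947,.263,.152],np.radians(27.7))
E
```

```text
eef [0.4928 0.2573 0.1523] t 11.3 shift [0.028 0.029 0.002] turn [ 0.      0.     -0.0002] mm 6.024033193316863
```

arm_command([
  [0.014,0.014,0,0,0,0],
  [0.028,0.029,0,0,0,0],
  [0.028,0.029,0,0,0,0],
  [0.028,0.029,0,0,0,0],
  [0.028,0.029,0,0,0,0],
])

```text
clock: 11.72
eef_pos: [0.4946, 0.2631, 0.1523]
tool_rot: [-0.0, 0.517, 0.856, -0.0]
ft_force: [-0.0, 0.2, -2.3]
gripper_width: 0.0224
gripper_force: 59.2
```

arm_command([
  [0,0,0.01,0,0,0],
  [0,0,0.02,0,0,0],
  [0,0,0.025,0,0,0],
  [0,0,0.03,0,0,0],
  [0,0,0.035,0,0,0],
  [0,0,0.035,0,0,0],
  [0,0,0.035,0,0,0],
])

```text
clock: 12.3
eef_pos: [0.4947, 0.263, 0.147]
tool_rot: [-0.0, 0.518, 0.856, -0.0]
ft_force: [0.4, 0.5, -2.2]
gripper_width: 0.0221
gripper_force: 59.2
```

arm_command([
  [0,0,0.003,0,0,0],
  [0,0,0.007,0,0,0],
  [0,0,0.007,0,0,0],
  [0,0,0.007,0,0,0],
])

```text
clock: 12.63
eef_pos: [0.4948, 0.2631, 0.146]
tool_rot: [0.0, 0.517, 0.856, 0.0]
ft_force: [-0.1, 0.8, -2.2]
gripper_width: 0.0226
gripper_force: 59.2
```

arm_command([
  [0,0,0.003,0,0,0],
  [0,0,0.007,0,0,0],
  [0,0,0.007,0,0,0],
  [0,0,0.007,0,0,0],
])

```text
clock: 12.97
eef_pos: [0.4948, 0.2632, 0.145]
tool_rot: [0.0, 0.518, 0.856, 0.0]
ft_force: [0.0, 0.2, -1.4]
gripper_width: 0.0226
gripper_force: 59.2
```

The nose is over the stem. Continuing.

arm_command([
  [0,0,0.004,0,0,0],
  [0,0,0.009,0,0,0],
  [0,0,0.013,0,0,0],
  [0,0,0.013,0,0,0],
  [0,0,0.013,0,0,0],
])

```text
clock: 13.38
eef_pos: [0.4949, 0.2632, 0.143]
tool_rot: [0.0, 0.518, 0.856, 0.0]
ft_force: [0.3, 0.9, -1.1]
gripper_width: 0.0228
gripper_force: 59.3
```

arm_command([
  [0,0,0.004,0,0,0],
  [0,0,0.009,0,0,0],
  [0,0,0.013,0,0,0],
  [0,0,0.013,0,0,0],
  [0,0,0.013,0,0,0],
])

```text
clock: 13.8
eef_pos: [0.4949, 0.2632, 0.1412]
tool_rot: [0.0, 0.518, 0.856, 0.0]
ft_force: [0.1, -0.1, 0.3]
gripper_width: 0.0223
gripper_force: 59.5
```

arm_command([
  [0,0,0.004,0,0,0],
  [0,0,0.009,0,0,0],
  [0,0,0.013,0,0,0],
  [0,0,0.013,0,0,0],
  [0,0,0.013,0,0,0],
])

```text
clock: 14.22
eef_pos: [0.495, 0.2632, 0.1393]
tool_rot: [0.0, 0.517, 0.856, 0.0]
ft_force: [0.7, 1.9, 2.9]
gripper_width: 0.0225
gripper_force: 59.8
```

arm_command([
  [0,0,0.003,0,0,0],
  [0,0,0.007,0,0,0],
  [0,0,0.01,0,0,0],
  [0,0,0.01,0,0,0],
  [0,0,0.01,0,0,0],
])

```text
clock: 14.63
eef_pos: [0.4949, 0.2631, 0.1378]
tool_rot: [0.0, 0.517, 0.856, 0.0]
ft_force: [-0.3, 1.6, 3.8]
gripper_width: 0.0221
gripper_force: 60.0
```

arm_command([
  [0,0,0.003,0,0,0],
  [0,0,0.005,0,0,0],
  [0,0,0.007,0,0,0],
  [0,0,0.007,0,0,0],
  [0,0,0.007,0,0,0],
])

```text
clock: 15.05
eef_pos: [0.4949, 0.2631, 0.1366]
tool_rot: [0.0, 0.517, 0.856, 0.0]
ft_force: [1.0, 1.9, 4.2]
gripper_width: 0.0222
gripper_force: 60.0
```

arm_command([
  [0.002,0.001,0.003,0,0,0],
  [0.003,0.001,0.005,0,0,0],
  [0.003,0.001,0.007,0,0,0],
  [0.003,0.001,0.007,0,0,0],
])

```text
clock: 15.38
eef_pos: [0.4947, 0.2634, 0.1355]
tool_rot: [0.0, 0.517, 0.856, 0.0]
ft_force: [1.4, 1.3, 4.0]
gripper_width: 0.0223
gripper_force: 60.0
```

arm_command([
  [0,0,0.002,0,0,0],
  [0,0,0.003,0,0,0],
  [0,0,0.005,0,0,0],
  [0,0,0.005,0,0,0],
])

```text
clock: 15.72
eef_pos: [0.4947, 0.2635, 0.1347]
tool_rot: [0.0, 0.517, 0.856, 0.0]
ft_force: [0.7, 0.7, 3.6]
gripper_width: 0.0222
gripper_force: 60.0
```

arm_command([
  [0,0,0.002,0,0,0],
  [0,0,0.003,0,0,0],
  [0,0,0.004,0,0,0],
  [0,0,0.004,0,0,0],
])

```text
clock: 16.05
eef_pos: [0.4947, 0.2635, 0.1341]
tool_rot: [0.0, 0.517, 0.856, 0.0]
ft_force: [1.2, 2.1, 4.7]
gripper_width: 0.0225
gripper_force: 60.0
```

arm_command([
  [0,0,0.002,0,0,0],
  [0,0,0.003,0,0,0],
  [0,0,0.004,0,0,0],
  [0,0,0.004,0,0,0],
])

```text
clock: 16.38
eef_pos: [0.4946, 0.2635, 0.1335]
tool_rot: [0.0, 0.517, 0.856, 0.0]
ft_force: [1.0, 0.9, 4.1]
gripper_width: 0.0223
gripper_force: 60.0
```

arm_command([
  [0,0,0.001,0,0,0],
  [0,0,0.003,0,0,0],
  [0,0,0.003,0,0,0],
  [0,0,0.003,0,0,0],
])

```text
clock: 16.72
eef_pos: [0.4947, 0.2635, 0.1333]
tool_rot: [0.0, 0.517, 0.856, 0.0]
ft_force: [1.4, 1.6, 5.2]
gripper_width: 0.0226
gripper_force: 60.2
```

arm_command([
  [0,0,0.001,0,0,0],
  [0,0,0.003,0,0,0],
  [0,0,0.003,0,0,0],
  [0,0,0.003,0,0,0],
])

```text
clock: 17.05
eef_pos: [0.4947, 0.2635, 0.1332]
tool_rot: [0.0, 0.517, 0.856, 0.0]
ft_force: [0.9, 1.3, 7.8]
gripper_width: 0.0226
gripper_force: 60.5
```

arm_command([
  [0,0,0.002,0,0,0],
  [0,0,0.004,0,0,0],
  [0,0,0.006,0,0,0],
  [0,0,0.006,0,0,0],
])

```text
clock: 17.38
eef_pos: [0.4949, 0.2635, 0.133]
tool_rot: [0.0, 0.517, 0.856, 0.0]
ft_force: [-0.8, -0.1, 12.2]
gripper_width: 0.0224
gripper_force: 61.0
```

Contact is about 14.5 N. Holding for a second.

arm_command([
  [0,0,0.001,0,0,0],
  [0,0,0.001,0,0,0],
  [0,0,0.001,0,0,0],
  [0,0,0.001,0,0,0],
  [0,0,0.001,0,0,0],
  [0,0,0.001,0,0,0],
  [0,0,0.001,0,0,0],
  [0,0,0.001,0,0,0],
  [0,0,0.001,0,0,0],
  [0,0,0.001,0,0,0],
  [0,0,0.001,0,0,0],
  [0,0,0.001,0,0,0],
])

```text
clock: 18.38
eef_pos: [0.4949, 0.2636, 0.133]
tool_rot: [0.0, 0.517, 0.856, 0.0]
ft_force: [-0.5, 1.4, 12.6]
gripper_width: 0.0227
gripper_force: 61.1
```

```bash
python3 - <<'E'
from h import *
goal([.4949,.2635,.2276],np.radians(27.7)); s=bot.state(); print(s['ft_force'])
c=snap('side'); save(c,'x.png'); t=snap('top')
for c in (t,c):
    e=s['eef_pos']; P=cloud(c); d=P-e; a=np.radians(27.7); gx=d[...,0]*np.cos(a)+d[...,1]*np.sin(a); gy=-d[...,0]*np.sin(a)+d[...,1]*np.cos(a); z=P[...,2]-(e[2]-.072)
    k=(gx>.02)&(gx<.12)&(abs(gy)<.013)&(abs(z-.045)<.015); print(k.sum(),np.sort(gx[k])[-8:])
E
```

```text
eef [0.4949 0.2636 0.133 ] t 18.38 shift [-0.001  0.001 -0.63 ] turn [ 0.0005  0.0002 -0.0002] mm 94.56836873034653
[-0.54564828  1.365288   12.58742847]
46 [0.06024119 0.06216024 0.06525677 0.06544511 0.06703909 0.06810908
 0.07053929 0.07196319]
139 [0.09006471 0.09087251 0.0909494  0.09170382 0.0917963  0.0922516
 0.09296892 0.09319916]
```

The rod is out about 15–18 mm. Lifting off and returning.

arm_command([
  [0,0,-0.03,0,0,0],
  [0,0,-0.08,0,0,0],
  [0,0,-0.15,0,0,0],
  [0,0,-0.3,0,0,0],
  [0,0,-0.45,0,0,0],
  [0,0,-0.6,0,0,0],
  [0,0,-0.64,0,0,0],
  [0,0,-0.64,0,0,0],
])

```text
clock: 19.15
eef_pos: [0.4947, 0.2632, 0.2289]
tool_rot: [0.001, 0.517, 0.856, 0.0]
ft_force: [0.4, 0.4, -2.1]
gripper_width: 0.0224
gripper_force: 59.4
```

arm_command([
  [-0.15,-0.05,0,0,0,0],
  [-0.35,-0.12,0,0,0,0],
  [-0.55,-0.18,0,0,0,0],
  [-0.75,-0.25,0,0,0,0],
  [-0.93,-0.3,0,0,0,0],
])

```text
clock: 19.57
eef_pos: [0.517, 0.1171, 0.2253]
tool_rot: [-0.002, 0.517, 0.856, -0.002]
ft_force: [0.6, -0.3, -1.1]
gripper_width: 0.0221
gripper_force: 59.3
```

arm_command([
  [-0.2,-0.06,0,0,0,0],
  [-0.4,-0.13,0,0,0,0],
  [-0.6,-0.19,0,0,0,0],
  [-0.8,-0.26,0,0,0,0],
  [-0.93,-0.3,0,0,0,0],
])

```text
clock: 19.98
eef_pos: [0.5428, -0.0282, 0.2253]
tool_rot: [-0.002, 0.518, 0.855, -0.002]
ft_force: [-0.2, 0.8, -2.1]
gripper_width: 0.0222
gripper_force: 59.3
```

arm_command([
  [-0.2,-0.06,0,0,0,0],
  [-0.4,-0.13,0,0,0,0],
  [-0.6,-0.19,0,0,0,0],
  [-0.8,-0.26,0,0,0,0],
  [-0.9,-0.29,0,0,0,0],
  [-0.9,-0.29,0,0,0,0],
  [-0.9,-0.29,0,0,0,0],
  [-0.9,-0.29,0,0,0,0],
  [-0.9,-0.29,0,0,0,0],
])

```text
clock: 20.73
eef_pos: [0.5677, -0.1633, 0.2269]
tool_rot: [-0.001, 0.517, 0.856, 0.0]
ft_force: [-0.0, -1.1, -2.0]
gripper_width: 0.0223
gripper_force: 59.3
```

```bash
python3 - <<'E'
from h import *
goal([.5675,-.1706,.130],np.radians(27.7)); s=bot.state(); print(s['ft_force'])
E
```

```text
eef [ 0.5677 -0.1633  0.2269] t 20.73 shift [-0.044 -0.023  0.646] turn [-0.0006 -0.0012  0.0005] mm 97.17280790588588
[-0.00478045 -1.06011555 -2.0106725 ]
```

arm_command([
  [-0.022,-0.011,0.1,0,0,0],
  [-0.044,-0.023,0.2,0,0,0],
  [-0.044,-0.023,0.35,0,0,0],
  [-0.044,-0.023,0.5,0,0,0],
  [-0.044,-0.023,0.6,0,0,0],
  [-0.044,-0.023,0.64,0,0,0],
  [-0.044,-0.023,0.64,0,0,0],
  [-0.044,-0.023,0.64,0,0,0],
  [-0.044,-0.023,0.64,0,0,0],
])

```text
clock: 21.48
eef_pos: [0.5697, -0.1726, 0.133]
tool_rot: [0.001, 0.517, 0.856, 0.0]
ft_force: [-0.0, -1.1, -1.7]
gripper_width: 0.0224
gripper_force: 59.3
```

```bash
python3 - <<'E'
from h import *
goal([.5675,-.1706,.0885],np.radians(27.7)); s=bot.state(); print(s['ft_force'])
E
```

```text
eef [ 0.5697 -0.1726  0.133 ] t 21.48 shift [ 0.019 -0.007  0.296] turn [0.0008 0.0011 0.0002] mm 44.54857878111034
[-0.01437662 -1.13156269 -1.69262854]
```

arm_command([
  [0.017,-0.007,0.04,0,0,0],
  [0.017,-0.007,0.07,0,0,0],
  [0.017,-0.007,0.09,0,0,0],
  [0.017,-0.007,0.09,0,0,0],
  [0.017,-0.007,0.09,0,0,0],
])

```text
clock: 21.9
eef_pos: [0.5664, -0.1708, 0.1179]
tool_rot: [-0.0, 0.518, 0.856, -0.0]
ft_force: [1.0, -0.7, -1.4]
gripper_width: 0.0225
gripper_force: 59.3
```

```bash
python3 - <<'E'
from h import *
goal([.5675,-.1706,.0885],np.radians(27.7)); s=bot.state(); print(s['ft_force'])
E
```

```text
eef [ 0.5664 -0.1708  0.1179] t 21.9 shift [-0.002  0.007  0.196] turn [-0.0001 -0.0002 -0.0003] mm 29.40835098888025
[ 0.97544076 -0.72645914 -1.37972337]
```

arm_command([
  [-0.001,0.006,0.015,0,0,0],
  [-0.001,0.006,0.03,0,0,0],
  [-0.001,0.006,0.045,0,0,0],
  [-0.001,0.006,0.06,0,0,0],
  [-0.001,0.006,0.07,0,0,0],
  [-0.001,0.006,0.07,0,0,0],
])

```text
clock: 22.4
eef_pos: [0.5671, -0.1704, 0.1071]
tool_rot: [-0.0, 0.517, 0.856, -0.0]
ft_force: [0.4, 0.4, -3.1]
gripper_width: 0.0221
gripper_force: 59.3
```

arm_command([
  [0,0,0.015,0,0,0],
  [0,0,0.03,0,0,0],
  [0,0,0.045,0,0,0],
  [0,0,0.06,0,0,0],
  [0,0,0.07,0,0,0],
  [0,0,0.08,0,0,0],
  [0,0,0.09,0,0,0],
  [0,0,0.09,0,0,0],
  [0,0,0.09,0,0,0],
])

```text
clock: 23.15
eef_pos: [0.5674, -0.1705, 0.094]
tool_rot: [-0.0, 0.518, 0.856, -0.0]
ft_force: [-0.4, -0.3, -2.1]
gripper_width: 0.0227
gripper_force: 59.3
```

```bash
python3 - <<'E'
from h import *
goal([.5675,-.1706,.0885],np.radians(27.7)); s=bot.state(); print(s['ft_force'])
E
```

```text
eef [ 0.5674 -0.1705  0.094 ] t 23.15 shift [-0.001  0.     0.037] turn [-0.     -0.0001 -0.0003] mm 5.509736329882233
[-0.42166783 -0.27099092 -2.09197649]
```

Going in freely. 5.5 mm remain; I'll seat it until the force shows.

arm_command([
  [0,0,0.01,0,0,0],
  [0,0,0.02,0,0,0],
  [0,0,0.03,0,0,0],
  [0,0,0.036,0,0,0],
  [0,0,0.036,0,0,0],
  [0,0,0.036,0,0,0],
])

```text
clock: 23.65
eef_pos: [0.5674, -0.1705, 0.0886]
tool_rot: [-0.0, 0.517, 0.856, -0.0]
ft_force: [-0.7, 1.1, -1.8]
gripper_width: 0.022
gripper_force: 59.3
```

arm_command([
  [0,0,0.003,0,0,0],
  [0,0,0.006,0,0,0],
  [0,0,0.006,0,0,0],
])

```text
clock: 23.9
eef_pos: [0.5676, -0.1706, 0.0882]
tool_rot: [0.0, 0.517, 0.856, -0.0]
ft_force: [-1.0, -0.1, 0.2]
gripper_width: 0.0225
gripper_force: 59.7
```

Seated, with force beginning to show. Releasing, then raising.

arm_command([
  [0,0,0,0,0,0],
  [0,0,0,0,0,0],
  [0,0,0,0,0,0],
  [0,0,0,0,0,0],
  [0,0,0,0,0,0],
  [0,0,0,0,0,0],
  [0,0,0,0,0,0],
  [0,0,0,0,0,0],
  [0,0,0,0,0,0],
  [0,0,0,0,0,0],
  [0,0,0,0,0,0],
  [0,0,0,0,0,0],
], grip=85)

```text
clock: 24.9
eef_pos: [0.5674, -0.1705, 0.0878]
tool_rot: [-0.0, 0.517, 0.856, -0.0]
ft_force: [0.7, -0.9, 0.3]
gripper_width: 0.0849
gripper_force: 0.0
```

arm_command([
  [0,0,-0.05,0,0,0],
  [0,0,-0.12,0,0,0],
  [0,0,-0.25,0,0,0],
  [0,0,-0.45,0,0,0],
  [0,0,-0.65,0,0,0],
  [0,0,-0.85,0,0,0],
  [0,0,-0.98,0,0,0],
  [0,0,-0.98,0,0,0],
])

```text
clock: 25.57
eef_pos: [0.5706, -0.172, 0.2415]
tool_rot: [0.006, 0.517, 0.856, 0.0]
ft_force: [0.3, -1.3, 0.3]
gripper_width: 0.0849
gripper_force: 0.0
```

arm_command([
  [0.3,0,-0.2,0,0,0],
  [0.6,0,-0.2,0,0,0],
  [0.9,0,-0.2,0,0,0],
  [0.98,0,-0.2,0,0,0],
  [0.98,0,-0.2,0,0,0],
])

```text
clock: 25.98
eef_pos: [0.4946, -0.0353, 0.265]
tool_rot: [-0.003, 0.516, 0.857, 0.0]
ft_force: [-0.6, -0.3, 0.4]
gripper_width: 0.0848
gripper_force: 0.0
```

```bash
python3 - <<'E'
from h import *
s=snap('side'); t=snap('top')
e=np.array([.5675,-.1706,.0882])
for c in(t,s):
    P=cloud(c); d=P-e; a=np.radians(27.7); gx=d[...,0]*np.cos(a)+d[...,1]*np.sin(a); gy=-d[...,0]*np.sin(a)+d[...,1]*np.cos(a); z=P[...,2]-.016
    k=(gx>.02)&(gx<.12)&(abs(gy)<.015)&(abs(z-.045)<.015); print('rod end',np.sort(gx[k])[-4:])
    k=(np.hypot(gx,gy)<.03)&(P[...,2]>.122)&(P[...,2]<.14); print('top',k.sum(),P[k].mean(0),np.median(P[k][:,2]))
def cr(s,r=35):
    u,v=proj(s,[.5675,-.1706,.06])[0].astype(int); return cv2.resize(s['image'][v-r:v+r,u-r:u+r,::-1],(400,400),interpolation=cv2.INTER_CUBIC)
cv2.imwrite('pics/end.png',np.hstack([cr(t),cr(s)]))
E
```

```text
rod end [0.09206081 0.09247618 0.09311772 0.09405844]
top 0 [nan nan nan] nan
rod end [0.09199751 0.09245772 0.09272456 0.09309122]
top 127 [ 0.56648669 -0.17272791  0.12885864] 0.12933440881410618<stdin>:7: RuntimeWarning: Mean of empty slice.
  ret = um.true_divide(
  return _methods._mean(a, axis=axis, dtype=dtype,
  ret = ret.dtype.type(ret / rcount)
```

View pics/end.png

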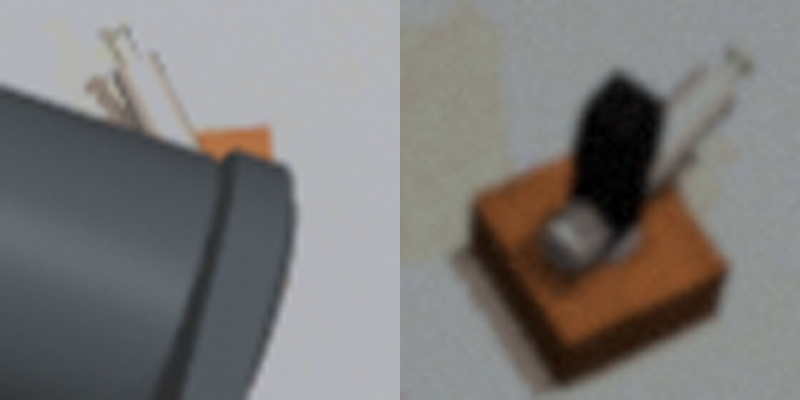

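The gauge stands upright in its block, at crop (610,200), with the rod out at (740,60) and its top at the same height as at the start (0.129 m). Handing in.

```bash
python3 -c "
from bench import bot
print(bot.sign_off())"
```

```text
the job is handed in; nothing more can be done
None
```

I held the gauge on the valve stem at about 15 N for just over a second, and it is back upright in its stand with the rod about 17 mm out. My first press landed on the stem's edge (about 14 N), so I backed off and re-aligned; I handed the job in at about 26 s, and no verdict came back.

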